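# Pack the airbrush caddy for the next panel

## Robot

A 6-joint arm with a two-finger parallel gripper is mounted at the origin on the work surface. World frame = base frame: x ahead of the robot, y to its left, z up, the work surface at z = 0. Lengths are in mm, angles in rad, forces in N, time in s.
With the tool pointing down it reaches from about 400 to 925 mm from the base axis. Payload 12.5 kg.
Tool frame: the origin (TCP) lies on the front face of the gripper's body, between the roots of the fingers; the fingertips stand 78 mm ahead of it and the grasp point (between the pads) lies 59 mm ahead of it (env.nose_length is the distance from the TCP to the fingertips, in mm); z points along the fingers, y is the line along which they close (so a half turn about z gives the same grasp; the last joint's range is limited). The gripper opens to 95 mm and grips with 3 to 60 N. Pads are 20 mm wide; open, the fingers measure 119 mm over their backs; the gripper's body (75 mm by 180 mm) begins 59 mm behind the grasp point.
Start: joints at [1.231, 0.491, 1.559, -0, 1.092, -0.106], TCP at [144.776, 608.011, 292.261] pointing down, gripper open.
Joint ranges: [-3.1, 3.1], [-0.84, 2.19], [0.05, 2.79], [-1.13, 4.28], [0.06, 2.93], [-2.69, 2.69]. Speed limits (rad/s): [2.22, 2.22, 2.79, 3.14, 3.14, 3.14].

## Interface

Orientations are given as [roll, pitch, yaw] about the fixed x, y, z axes, in that order (R = Rz(yaw) Ry(pitch) Rx(roll)).
In Python, from cell import env gives the robot as it stands.
- The arm moves only by the tool jog_arm, never from a script. Its argument "motion" is a list of rows, each a list of 7 numbers: the turn, a rotation vector about the tool's x, y, z in degrees, then the shift along the tool's x, y, z in mm, then the finger opening in mm, from 0 to 95.1. In form: [[wx, wy, wz, x, y, z, hand], ...]. A call has 1 to 10 rows; each row shifts and turns the commanded pose from where the row before left it, along the tool's axes as they then stand; what a row does not reach is not made up. A row lasts 1/8 s, in which the tool goes at most 62.5 mm and 10.7 degrees, less where a joint would pass 70% of its speed; a pose out of reach is approached as far as the arm can. A call is refused whole if a number of a shift passes 62.5 or a number of a turn 10.7, either way. A call with a gripper value outside its range is refused whole. The fingers move at their own pace and stop on an object; the grip force is fixed at half the most. Time passes only in rows, so rows that do not move let the fingers close. It gives the time, the measured TCP pose, the force, the opening and the grip force at its end, in the units of the state.
- env.state(): the state, without advancing time (a new reading comes with each control period).
- env.read_camera(name): name is "scene" or "top" or "wrist"; returns a dict with "color" (420x560x3 uint8, red, green, blue), "z_map" (420x560 float32, mm along the optical axis (not along the pixel's ray), 0 where there is no reading), "camera_matrix" (3x3 intrinsics, pixels), "world_to_cam" (4x4, takes a point from world to camera coordinates). Camera axes: x right, y up, looking along -z (the intrinsics and any distortion apply to the point x, -y, -z); pixel columns grow to the right and rows downward; lengths in mm; the calibration is good to about 2 mm. The wrist camera is an equidistant fisheye: a pixel r from the principal point sees the ray r / f radians off the axis. A picture is of the moment at which its call begins.
- env.job_done(): hands the job in; it is judged then, once.
Trained networks look in the newest picture that a camera, given by its name, has taken for a name from the list of things; names that differ only in an ending like _2 or _b are one class to them, and where a whole thing is asked for, a point or a joint stands for the part that bears it (a point fixed in the world has none). Each returns a list of dicts, best first, with "score" (0 to 1); they miss things now and then, are a little off and sometimes report something else, mostly with a low value. They report only what shows in the picture. A call takes as long as a camera call. They do not tell look-alikes from the thing itself.
- env.recognise(camera, thing): "location" ([column, row] in pixels, amid what is visible of it).
The state is a dict: "t": time; "joints": joint angles; "qvel": joint speeds; "tau": joint torques, N m; "eef_pos": TCP position; "tcp_rot": TCP orientation; "ft_force": force on the tool from outside, world axes, zero at the start; "moment": the same for the moment, N m; "opening": opening from 0.0 (shut) to 1.0 (fully open); "grip_force": force on a finger pad.
Only numpy, scipy, OpenCV 4.12 (cv2) and the standard library are available. Lean on these libraries where they do the work, as an engineer would, in place of code of your own. Each camera call takes 0.05 s, during which the arm holds its last target. There are 200 camera calls.

## Task

Pack the airbrush caddy for the next panel: stand the three closed paint jars upright, each in the cup ring of its own colour, and lay the airbrush lengthwise on the middle of the caddy's black padded deck. Set everything down gently, without dropping it, and leave the open used jars where they stand, for they are to be washed.

Things in the scene. Friction and masses are not known exactly. Their poses are not given: they have to be found in the camera images.
- jar_yellow: closed glass paint jar, yellow paint and yellow screw lid: upright cylinder 38 mm in diameter, 58 mm tall with its lid, about 90 g, loose on the bench. Origin: centre of its underside, z up. The flat lid tells it from the open used jars
- jar_blue: closed glass paint jar, blue paint and blue screw lid: upright cylinder 38 mm in diameter, 58 mm tall with its lid, about 90 g, loose on the bench. Origin: centre of its underside, z up. The flat lid tells it from the open used jars
- jar_red: closed glass paint jar, red paint and red screw lid: upright cylinder 38 mm in diameter, 58 mm tall with its lid, about 90 g, loose on the bench. Origin: centre of its underside, z up. The flat lid tells it from the open used jars
- well_yellow: yellow plastic cup ring fixed in the caddy, the well for the yellow jar: 72 mm outside and 59 mm inside diameter, 20 mm tall, open down to the caddy floor. Origin: centre of its underside, on the caddy floor, 6 mm above the bench, where a jar's underside comes to stand. The rings stand 78 mm apart in a row; which colour is where changes
- well_blue: blue plastic cup ring fixed in the caddy, the well for the blue jar: 72 mm outside and 59 mm inside diameter, 20 mm tall, open down to the caddy floor. Origin: centre of its underside, on the caddy floor, 6 mm above the bench, where a jar's underside comes to stand. The rings stand 78 mm apart in a row; which colour is where changes
- well_red: red plastic cup ring fixed in the caddy, the well for the red jar: 72 mm outside and 59 mm inside diameter, 20 mm tall, open down to the caddy floor. Origin: centre of its underside, on the caddy floor, 6 mm above the bench, where a jar's underside comes to stand. The rings stand 78 mm apart in a row; which colour is where changes
- airbrush: airbrush lying on its side: steel front, black tail, 165 mm long, 12 mm wide, 13 mm high, about 110 g. Origin: underside of the body's middle, the grip point (grip across, along y). x points to the nozzle (tip +85 mm, tail -80 mm), z up; a 12 mm wide air valve juts 26 mm to +y at x = +32 mm, a trigger 13 mm to -y there
- caddy: grey metal caddy, fixed, 276 (x) by 164 mm (y). Origin: centre of underside, z up. Floor 6 mm thick, side walls 32 mm high, end plates with hand bars 73 mm high at x = +-135 mm. Rings at y = +37 mm, x = -78, 0, 78 mm. Along its -y side the airbrush deck: flat, black rubber, no rim, 258 (x) by 60 mm (y), centre x = 0, y = -45 mm, top 36 mm above the bench
- used_yellow: open glass jar without lid, dried yellow paint remains in it, waiting to be washed: 38 mm in diameter, 48 mm tall, 60 g. Origin: centre of its underside. Not for the caddy
- used_blue: open glass jar without lid, dried blue paint remains in it, waiting to be washed: 38 mm in diameter, 48 mm tall, 60 g. Origin: centre of its underside. Not for the caddy
Not all that is in view belongs to the job. Leave any orange look-alike of the jar_yellow alone.

How it is judged:
By the outcome, as a careful person would: the job done as asked, in the order asked, and still so for the second after the job is handed in, with the robot touching nothing.
It also fails if it takes over 109 s, if anything falls off the work surface, if the arm or the gripper's body presses on something with over 40 N, if the wrist force passes 120 N, or if a joint passes its speed limit or range.

## Working session

There is one attempt and no reset: what is moved stays moved. The work goes in short steps, Python scripts to look and compute and a tool call to move; the robot and the scene stay as the last step left them, time stands still between calls to the robot, and variables do not carry over. Pictures are saved under pics/ and viewed, at most 14 in all, crops included, and the job is handed in when it is done.

Besides the shell and the picture viewer there is one more tool, called after "Request:" as a command line: name --pt "numbers of a row" for each row, then --argument value for the rest. jog_arm: Moves the arm, as the interface text tells. Its arguments: {"type":"object","properties":{"motion":{"type":"array"}},"required":["motion"]}

```bash
mkdir -p pics; ls; cat > h.py <<'E'
from cell import env
import numpy as np, cv2
def px2w(c,u,v,z=None):
    K=c["camera_matrix"];T=np.linalg.inv(c["world_to_cam"])
    d=np.array([(u-K[0,2])/K[0,0],-(v-K[1,2])/K[1,1],-1.0])
    if z is None:
        return (T@np.r_[d*c["z_map"][int(v),int(u)],1])[:3]
    o=T[:3,3];w=T[:3,:3]@d
    return o+w*(z-o[2])/w[2]
def save(c,n,crop=None,s=1):
    im=c["color"][:,:,::-1]
    if crop: im=im[crop[1]:crop[3],crop[0]:crop[2]]
    cv2.imwrite("pics/"+n,cv2.resize(im,None,fx=s,fy=s,interpolation=cv2.INTER_CUBIC))
E
python3 - <<'E'
from h import *
for n in("top","scene"):
    c=env.read_camera(n);save(c,n+"0.png",s=1.4)
    for t in("jar_yellow","jar_blue","jar_red","well_yellow","well_blue","well_red","airbrush","caddy","used_yellow","used_blue"):
        print(n,t,[(np.round(r["location"]).tolist(),round(r["score"],2),px2w(c,*r["location"]).round().tolist()) for r in env.recognise(n,t)[:4]])
print(env.state())
E
```

```text
pics
top jar_yellow [([323.0, 222.0], 0.82, [533.0, -151.0, 60.0]), ([342.0, 157.0], 0.79, [670.0, -197.0, 57.0]), ([322.0, 182.0], 0.62, [617.0, -153.0, 58.0])]
top jar_blue [([388.0, 210.0], 0.73, [555.0, -286.0, 58.0])]
top jar_red [([379.0, 268.0], 0.75, [436.0, -261.0, 58.0])]
top well_yellow [([123.0, 212.0], 0.97, [576.0, 284.0, 7.0]), ([386.0, 213.0], 0.72, [549.0, -283.0, 56.0])]
top well_blue [([120.0, 174.0], 0.76, [661.0, 290.0, 9.0])]
top well_red [([128.0, 257.0], 0.96, [476.0, 268.0, 8.0])]
top airbrush [([288.0, 168.0], 0.81, [662.0, -82.0, 15.0])]
top caddy [([150.0, 209.0], 0.9, [579.0, 224.0, 6.0])]
top used_yellow [([438.0, 215.0], 0.85, [549.0, -402.0, 11.0])]
top used_blue [([276.0, 222.0], 0.5, [543.0, -53.0, 14.0])]
scene jar_yellow [([261.0, 247.0], 0.84, [632.0, -168.0, 57.0]), ([241.0, 228.0], 0.74, [556.0, -170.0, 55.0]), ([261.0, 278.0], 0.64, [693.0, -219.0, 52.0]), ([201.0, 261.0], 0.5, [578.0, -294.0, 56.0])]
scene jar_blue [([204.0, 260.0], 0.85, [577.0, -287.0, 53.0]), ([293.0, 248.0], 0.57, [648.0, -83.0, -2.0])]
scene jar_red [([182.0, 225.0], 0.87
[... 493 characters left out ...]
6.0, 34.0])]
{'t': 1.1, 'joints': array([ 1.23137691e+00,  4.90904204e-01,  1.55890335e+00, -8.81075873e-06,
        1.09172024e+00, -1.05609502e-01]), 'qvel': array([ 6.86021366e-04, -5.58191011e-04,  1.33548708e-03, -1.14875094e-03,
        5.69659223e-04, -2.31158189e-05]), 'tau': array([ 3.80378460e-04, -6.12481642e+01, -2.58437526e+01,  6.93484023e-02,
        4.45057824e-02,  3.14466405e-06]), 'eef_pos': array([144.7903015 , 608.002693  , 292.25717528]), 'tcp_rot': array([3.14152898e+00, 1.46129811e-05, 2.90778680e+00]), 'ft_force': array([-0.42623597, -0.12031673,  0.41093362]), 'moment': array([ 0.06950108, -0.00112789,  0.01913148]), 'grip_force': 0.0, 'opening': 1.0000343126136388}
```

View pics/top0.png

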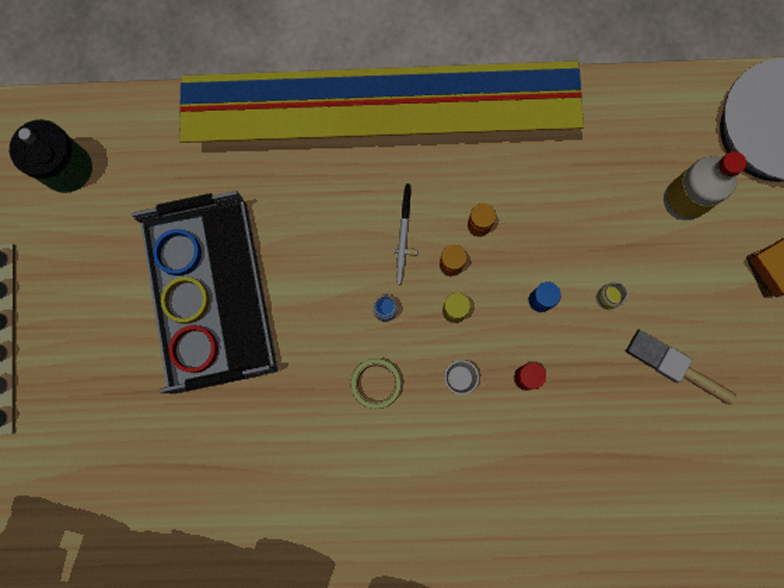

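View pics/scene0.png

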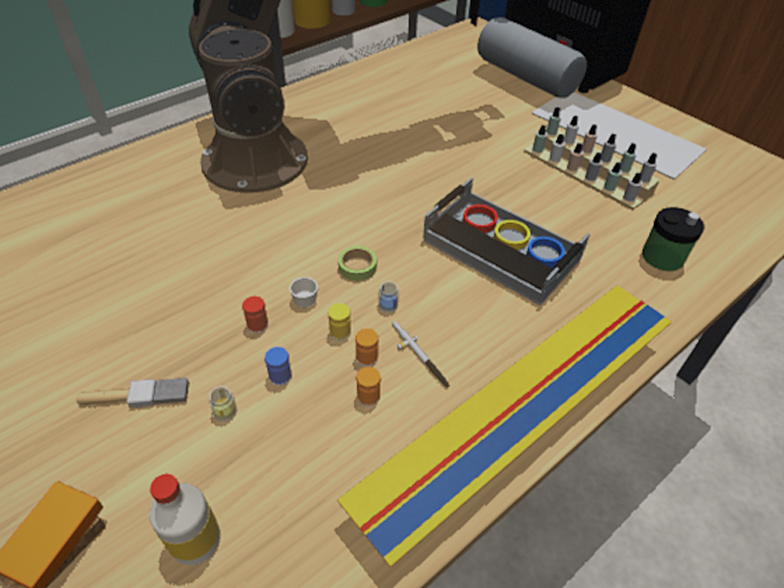

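The top view shows the caddy at left with rings blue (127,180), yellow (132,214) and red (138,249), original pixels. The lidded jars are yellow (326,219), blue (389,211) and red (379,268). The airbrush is at (288,168), nozzle toward the robot.

These could be mistaken for the targets:
- **Yellow jar:** orange look-alikes at (344,157) and (323,185), and open used yellow at (437,211).
- **Blue jar:** open used blue at (275,219).
- **Rings and others:** green tape ring at (268,274) and grey cup at (330,269).

I choose the flat-lidded pure yellow jar at (326,219).

```bash
cat >> h.py <<'E'
def cloud(c):
    K=c["camera_matrix"];T=np.linalg.inv(c["world_to_cam"]);v,u=np.mgrid[:420,:560];z=c["z_map"]
    return np.stack([(u-K[0,2])/K[0,0]*z,-(v-K[1,2])/K[1,1]*z,-z],-1)@T[:3,:3].T+T[:3,3]
E
python3 - <<'E'
from h import *
c=env.read_camera("top");P=cloud(c);save(c,"crop_y.png",(240,120,460,300),3.4)
hsv=cv2.cvtColor(c["color"],cv2.COLOR_RGB2HSV)
def near(x,y,r): return np.hypot(P[...,0]-x,P[...,1]-y)<r
for n,x,y in(("y",533,-151),("b",555,-286),("r",436,-261),("or",617,-153)):
    m=near(x,y,30)&(P[...,2]>53); q=P[m]
    (cx,cy),r=cv2.minEnclosingCircle(q[:,:2].astype(np.float32))
    print(n,m.sum(),q.mean(0).round(1),np.round([cx,cy,r],1),np.median(hsv[m],0))
# rings: by hue, height
for n,lo,hi in(("y",22,35),("b",100,120),("r",0,8)):
    h=hsv[...,0]; m=(h>=lo)&(h<=hi)&(hsv[...,1]>120)&(P[...,1]>200)&(P[...,1]<350)&(P[...,0]>420)&(P[...,0]<720)&(P[...,2]>21)&(P[...,2]<32)
    q=P[m];(cx,cy),r=cv2.minEnclosingCircle(q[:,:2].astype(np.float32))
    A=np.c_[2*q[:,:2],np.ones(len(q))];s=np.linalg.lstsq(A,(q[:,:2]**2).sum(1),rcond=None)[0]
    print("ring",n,m.sum(),np.round([cx,cy,r],1),s[:2].round(1),q[:,2].mean().round(1))
# deck
m=(P[...,2]>33)&(P[...,2]<39)&(hsv[...,2]<70)&(abs(P[...,1]-190)<80)&(abs(P[...,0]-575)<170)
print("deck",m.sum(),cv2.minAreaRect(P[m][:,:2].astype(np.float32)),P[m].mean(0))
# airbrush
m=near(662,-82,110)&(P[...,2]>5)&(P[...,2]<20)&(abs(P[...,1]+82)<35)
q=P[m];print("ab",m.sum(),cv2.minAreaRect(q[:,:2].astype(np.float32)))
mm=q
for x0 in range(570,770,15):
    s=q[(q[:,0]>=x0)&(q[:,0]<x0+15)]
    if len(s):print(x0,len(s),s[:,:3].mean(0).round(1),s[:,1].min().round(),s[:,1].max().round())
E
```

```text
y 267 [ 540.9 -157.9   59. ] [ 541.1 -157.7   19.5] [ 30. 170. 123.]
b 267 [ 553.9 -291.2   58.8] [ 554.8 -291.2   19.5] [107. 189. 122.]
r 289 [ 435.  -262.2   59.1] [ 435.1 -262.9   19.7] [  1. 196. 120.]
or 259 [ 614.4 -155.8   59. ] [ 615.2 -156.    19.3] [ 19. 196. 121.]
ring y 299 [567.3 259.2  36.7] [567.3 258.8] 26.5
ring b 301 [594.8 276.6  84.8] [637.4 274. ] 26.1
ring r 281 [490.7 245.7  36.5] [490.9 244.7] 26.4
deck 2877 ((575.3259887695312, 214.85491943359375), (274.3876647949219, 148.5153045654297), 10.404854774475098) [583.09272177 178.45655898  36.47331083]
ab 488 ((660.55712890625, -81.34489440917969), (68.08631134033203, 214.47105407714844), 89.99874114990234)
570 4 [577.4 -83.7   5.6] -113.0 -58.0
585 31 [593.6 -73.1   9.3] -94.0 -50.0
600 34 [608.1 -77.9  10.4] -112.0 -55.0
615 44 [622.9 -77.7  12. ] -115.0 -51.0
630 85 [636.8 -84.1  11.8] -102.0 -56.0
645 42 [652.9 -79.9  11.4] -111.0 -50.0
660 35 [667.  -83.2  12.4] -107.0 -76.0
675 42 [682.8 -83.5  11.5] -103.0 -59.0
690 33 [697.8 -86.6  11.7] -97.0 -81.0
705 42 [712.5 -89.2  10.7] -115.0 -75.0
720 38 [727.8 -87.9  10.5] -112.0 -51.0
735 26 [740.7 -85.8  10.5] -94.0 -51.0
750 3 [760.1 -80.5   5.8] -115.0 -47.0
765 1 [767.8 -83.7   5.9] -84.0 -84.0
```

View pics/crop_y.png

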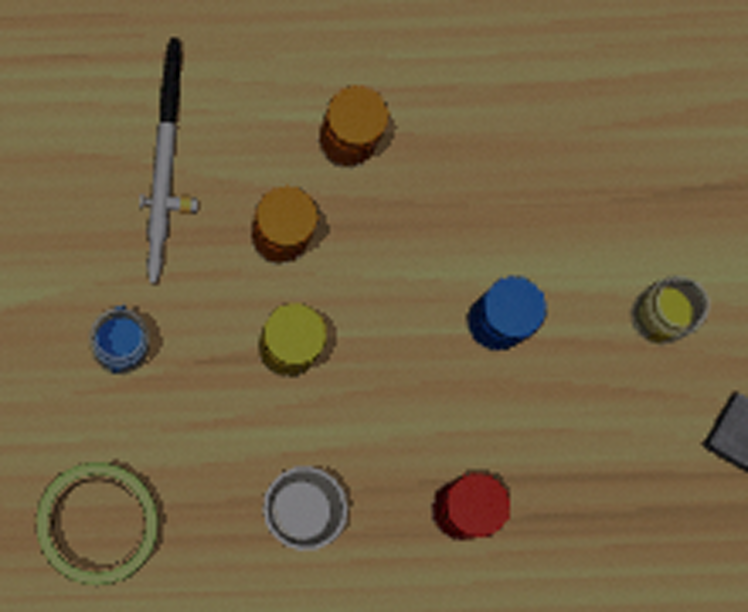

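The crop confirms it: the yellow lid at about (326,219) is flat and clearly distinct from the two orange ones. The lids measure 59 mm high with 19.5 mm radius, and ring spacing is 77.7 mm, both as specified. Next I turn to yaw 100.3°, so the fingers close along caddy x, and start the travel.

Request:
jog_arm --pt "0 0 9.5 0 0 0 60" --pt "0 0 9.5 0 0 0 60" --pt "0 0 9.5 0 0 0 60" --pt "0 0 9.5 0 0 0 60" --pt "0 0 9.5 0 0 0 60" --pt "0 0 9.5 0 0 0 60" --pt "0 0 9.3 0 0 0 60" --pt "0 0 0 -30 24 0 60" --pt "0 0 0 -40 32 0 60" --pt "0 0 0 -40 32 0 60"

```text
t: 2.4
eef_pos: [251.9, 514.6, 292.3]
tcp_rot: [3.141, -0.0, 1.751]
ft_force: [0.9, 0.2, 0.2]
opening: 0.634
grip_force: 0.0
```

```bash
cat > d.py <<'E'
import sys
from h import *
# usage: d.py x y z yaw_deg : remaining shift in tool axes
x,y,z,w=map(float,sys.argv[1:5]);s=env.state();p=s["eef_pos"];from scipy.spatial.transform import Rotation as R
Rt=R.from_euler("xyz",s["tcp_rot"]).as_matrix()
yaw=np.degrees(s["tcp_rot"][2]);print("t",s["t"],"p",p.round(1),np.degrees(s["tcp_rot"]).round(2),"shift",(Rt.T@(np.array([x,y,z])-p)).round(1),"turnz",round((yaw-w+180)%360-180,2),"open",round(s["opening"]*95.1,1),"grip",round(s["grip_force"],1),"F",s["ft_force"].round(1))
E
python3 d.py 541 -157.8 220 100.3
```

```text
t 2.4 p [251.9 514.6 292.3] [ 1.7999e+02 -1.0000e-02  1.0034e+02] shift [-713.4  163.7   72.2] turnz 0.04 open 60.3 grip 0.0 F [0.9 0.2 0.2]
```

Request:
jog_arm --pt "0 0 0 -54 12.5 5 60" --pt "0 0 0 -54 12.5 5 60" --pt "0 0 0 -54 12.5 5 60" --pt "0 0 0 -54 12.5 5 60" --pt "0 0 0 -54 12.5 5 60" --pt "0 0 0 -54 12.5 5 60" --pt "0 0 0 -54 12.5 5 60" --pt "0 0 0 -54 12.5 5 60" --pt "0 0 0 -54 12.5 5 60" --pt "0 0 0 -54 12.5 5 60"

```text
t: 3.65
eef_pos: [471.2, 4.7, 242.3]
tcp_rot: [3.141, 0.0, 1.75]
ft_force: [0.5, -0.0, 0.4]
opening: 0.631
grip_force: 0.0
```

```bash
python3 d.py 541 -157.8 170 100.3
```

```text
t 3.65 p [471.2   4.7 242.3] [1.7995e+02 1.0000e-02 1.0029e+02] shift [-172.4   39.6   72.4] turnz -0.01 open 60.0 grip 0.0 F [ 0.5 -0.   0.4]
```

Request:
jog_arm --pt "0 0 0 -50 11.5 20 60" --pt "0 0 0 -50 11.5 20 60" --pt "0 0 0 -45 10 20 60" --pt "0 0 0 -22 5 12 60" --pt "0 0 0 0 0 0 60"

```text
t: 4.28
eef_pos: [537.8, -151.5, 169.4]
tcp_rot: [-3.14, -0.001, 1.749]
ft_force: [0.1, -0.4, 0.0]
opening: 0.633
grip_force: 0.0
```

```bash
python3 d.py 541 -157.8 104 100.3
```

```text
t 4.275 p [ 537.8 -151.5  169.4] [-1.7993e+02 -5.0000e-02  1.0022e+02] shift [-6.8  2.1 65.4] turnz -0.08 open 60.2 grip 0.0 F [ 0.1 -0.4  0. ]
```

Request:
jog_arm --pt "0 0 0 -6.5 2 15 60" --pt "0 0 0 0 0 20 60" --pt "0 0 0 0 0 20 60" --pt "0 0 0 0 0 10 60" --pt "0 0 0 0 0 0 60" --pt "0 0 0 0 0 0 20" --pt "0 0 0 0 0 0 20" --pt "0 0 0 0 0 0 20" --pt "0 0 0 0 0 0 20" --pt "0 0 0 0 0 0 20"

```text
t: 5.52
eef_pos: [541.3, -157.0, 105.8]
tcp_rot: [3.14, 0.001, 1.751]
ft_force: [0.4, 0.4, 7.1]
opening: 0.394
grip_force: 30.0
```

```bash
python3 d.py 567.3 259 250 100.3; python3 - <<'E'
from h import *
save(env.read_camera("scene"),"s1.png",(200,180,330,320),4)
E
```

```text
t 5.525 p [ 541.3 -157.   105.8] [1.7993e+02 3.0000e-02 1.0030e+02] shift [ 404.6  100.1 -144.4] turnz -0.0 open 37.5 grip 30.0 F [0.4 0.4 7.1]
```

View pics/s1.png

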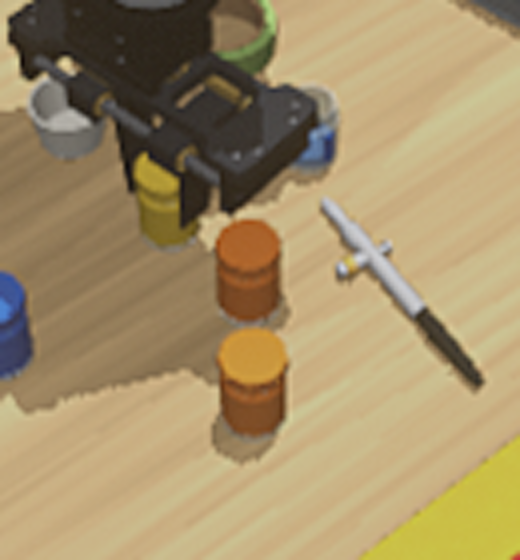

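The fingers hold the yellow jar (opening 37.5 mm, grip 30 N), with the orange jars untouched. Lifting it.

Request:
jog_arm --pt "0 0 0 0 0 -8 20" --pt "0 0 0 0 0 -25 20" --pt "0 0 0 0 0 -35 20" --pt "0 0 0 0 0 -35 20" --pt "0 0 0 25 6 -35 20" --pt "0 0 0 45 11 -6 20" --pt "0 0 0 50 12.5 0 20" --pt "0 0 0 50 12.5 0 20" --pt "0 0 0 50 12.5 0 20" --pt "0 0 0 50 12.5 0 20"

```text
t: 6.82
eef_pos: [558.3, 122.3, 249.5]
tcp_rot: [-3.141, -0.0, 1.751]
ft_force: [1.2, -0.6, -1.6]
opening: 0.395
grip_force: 30.0
```

```bash
python3 d.py 567.3 259 200 100.3
```

```text
t 6.825 p [558.3 122.3 249.5] [-179.98   -0.    100.3 ] shift [132.9  33.3  49.5] turnz -0.0 open 37.6 grip 30.0 F [ 1.2 -0.6 -1.6]
```

Request:
jog_arm --pt "0 0 0 45 11.5 0 20" --pt "0 0 0 45 11.5 10 20" --pt "0 0 0 30 7.5 15 20" --pt "0 0 0 13 3 15 20" --pt "0 0 0 0 0 10 20" --pt "0 0 0 0 0 0 20" --pt "0 0 0 0 0 0 20"

```text
t: 7.7
eef_pos: [568.2, 256.5, 199.8]
tcp_rot: [3.141, -0.0, 1.749]
ft_force: [-0.0, 0.5, -2.0]
opening: 0.398
grip_force: 30.0
```

```bash
python3 d.py 567.3 259 112 100.3
```

```text
t 7.7 p [568.2 256.5 199.8] [179.97  -0.   100.23] shift [ 2.6 -0.4 87.8] turnz -0.07 open 37.8 grip 30.0 F [-0.   0.5 -2. ]
```

Request:
jog_arm --pt "0 0 0 2.5 -0.4 15 20" --pt "0 0 0 0 0 20 20" --pt "0 0 0 0 0 20 20" --pt "0 0 0 0 0 15 20" --pt "0 0 0 0 0 8 20" --pt "0 0 0 0 0 4 20" --pt "0 0 0 0 0 2 20" --pt "0 0 0 0 0 1 20" --pt "0 0 0 0 0 1 20" --pt "0 0 0 0 0 0 20"

```text
t: 8.95
eef_pos: [567.0, 259.9, 113.4]
tcp_rot: [3.141, -0.0, 1.751]
ft_force: [-0.3, 0.1, -1.7]
opening: 0.394
grip_force: 30.0
```

```bash
python3 d.py 567.3 259 112 100.3
```

```text
t 8.95 p [567.  259.9 113.4] [ 1.7999e+02 -1.0000e-02  1.0031e+02] shift [-1.   0.1  1.4] turnz 0.01 open 37.5 grip 30.0 F [-0.3  0.1 -1.7]
```

Request:
jog_arm --pt "0 0 0 0 0 1 20" --pt "0 0 0 0 0 0.5 20" --pt "0 0 0 0 0 0.5 20" --pt "0 0 0 0 0 0 20"

```text
t: 9.45
eef_pos: [567.0, 260.0, 111.8]
tcp_rot: [3.141, -0.0, 1.751]
ft_force: [-2.3, -0.6, 5.2]
opening: 0.397
grip_force: 30.0
```

Request:
jog_arm --pt "0 0 0 0 0 0 42" --pt "0 0 0 0 0 0 50" --pt "0 0 0 0 0 0 54" --pt "0 0 0 0 0 0 54" --pt "0 0 0 0 0 -10 54" --pt "0 0 0 0 0 -25 54" --pt "0 0 0 0 0 -40 54" --pt "0 0 0 0 0 -40 60" --pt "0 0 0 -30 0 -20 60" --pt "0 0 0 -45 0 0 60"

```text
t: 10.7
eef_pos: [580.7, 186.2, 248.9]
tcp_rot: [3.138, -0.0, 1.753]
ft_force: [-0.0, 0.7, 0.7]
opening: 0.631
grip_force: 0.0
```

```bash
python3 d.py 554.3 -291.2 200 100.3
```

```text
t 10.7 p [580.7 186.2 248.9] [ 1.7977e+02 -1.0000e-02  1.0042e+02] shift [-464.8 -112.4   48.4] turnz 0.12 open 60.0 grip 0.0 F [-0.   0.7  0.7]
```

Request:
jog_arm --pt "0 0 0 -50 -12 0 60" --pt "0 0 0 -54 -13 0 60" --pt "0 0 0 -54 -13 0 60" --pt "0 0 0 -54 -13 0 60" --pt "0 0 0 -54 -13 0 60" --pt "0 0 0 -54 -13 0 60" --pt "0 0 0 -50 -12 12 60" --pt "0 0 0 -45 -11 12 60" --pt "0 0 0 -32 -8 12 60" --pt "0 0 0 -15 -4 12 60"

```text
t: 11.95
eef_pos: [552.5, -290.0, 198.2]
tcp_rot: [3.141, 0.0, 1.749]
ft_force: [0.6, -0.0, 0.3]
opening: 0.633
grip_force: 0.0
```

```bash
python3 d.py 554.3 -291.2 104 100.3;  python3 - <<'E'
from h import *
c=env.read_camera("top");save(c,"t2.png",(60,110,240,300),3.1)
P=cloud(c)
m=(np.hypot(P[...,0]-567,P[...,1]-259)<40)&(P[...,2]>55);q=P[m];print(q.mean(0),len(q),cv2.minEnclosingCircle(q[:,:2].astype(np.float32)))
E
```

```text
t 11.95 p [ 552.5 -290.   198.2] [1.7997e+02 2.0000e-02 1.0022e+02] shift [-1.5  1.5 94.2] turnz -0.08 open 60.2 grip 0.0 F [ 0.6 -0.   0.3]
[563.58525907 257.00201865  64.39405531] 278 ((564.0307006835938, 257.6199645996094), 19.882266998291016)
```

View pics/t2.png

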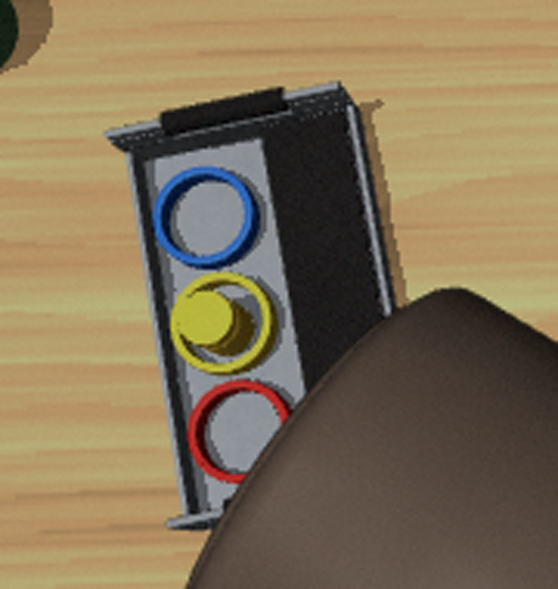

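The yellow jar stands upright in the yellow ring: lid at 64 mm, about 3 mm off the ring centre. Blue jar next.

Request:
jog_arm --pt "0 0 0 -1.5 1.5 20 60" --pt "0 0 0 0 0 30 60" --pt "0 0 0 0 0 25 60" --pt "0 0 0 0 0 12 60" --pt "0 0 0 0 0 6 60" --pt "0 0 0 0 0 0 20" --pt "0 0 0 0 0 0 20" --pt "0 0 0 0 0 0 20" --pt "0 0 0 0 0 0 20" --pt "0 0 0 0 0 0 20"

```text
t: 13.25
eef_pos: [554.8, -289.8, 105.9]
tcp_rot: [3.141, 0.001, 1.751]
ft_force: [-0.4, 1.1, 5.7]
opening: 0.396
grip_force: 30.0
```

```bash
python3 d.py 643.8 272.8 200 100.3
```

```text
t 13.25 p [ 554.8 -289.8  105.9] [1.7995e+02 4.0000e-02 1.0030e+02] shift [537.6 188.2 -94.3] turnz -0.0 open 37.7 grip 30.0 F [-0.4  1.1  5.7]
```

Request:
jog_arm --pt "0 0 0 0 0 -8 20" --pt "0 0 0 0 0 -25 20" --pt "0 0 0 0 0 -35 20" --pt "0 0 0 0 0 -35 20" --pt "0 0 0 25 9 -35 20" --pt "0 0 0 45 16 -6 20" --pt "0 0 0 50 17.5 0 20" --pt "0 0 0 50 17.5 0 20" --pt "0 0 0 50 17.5 0 20" --pt "0 0 0 50 17.5 0 20"

```text
t: 14.5
eef_pos: [599.6, -5.3, 249.6]
tcp_rot: [3.142, -0.0, 1.751]
ft_force: [0.6, 0.5, -0.3]
opening: 0.395
grip_force: 30.0
```

```bash
python3 d.py 643.8 272.8 200 100.3
```

```text
t 14.5 p [599.6  -5.3 249.6] [180.   -0.  100.3] shift [265.8  93.2  49.6] turnz -0.0 open 37.5 grip 30.0 F [ 0.6  0.5 -0.3]
```

Request:
jog_arm --pt "0 0 0 50 17.5 0 20" --pt "0 0 0 50 17.5 0 20" --pt "0 0 0 50 17.5 0 20" --pt "0 0 0 45 16 5 20" --pt "0 0 0 40 14 10 20" --pt "0 0 0 22 7.5 15 20" --pt "0 0 0 9 3 15 20" --pt "0 0 0 0 0 5 20" --pt "0 0 0 0 0 0 20" --pt "0 0 0 0 0 0 20"

```text
t: 15.75
eef_pos: [644.0, 270.4, 199.9]
tcp_rot: [3.141, -0.0, 1.75]
ft_force: [-0.7, -0.4, -0.4]
opening: 0.393
grip_force: 30.0
```

```bash
python3 d.py 643.8 272.8 112 100.3
```

```text
t 15.75 p [644.  270.4 199.9] [ 1.7995e+02 -1.0000e-02  1.0024e+02] shift [ 2.4  0.2 87.9] turnz -0.06 open 37.4 grip 30.0 F [-0.7 -0.4 -0.4]
```

Request:
jog_arm --pt "0 0 0 2.5 1 15 20" --pt "0 0 0 0 0 20 20" --pt "0 0 0 0 0 20 20" --pt "0 0 0 0 0 15 20" --pt "0 0 0 0 0 8 20" --pt "0 0 0 0 0 5 20" --pt "0 0 0 0 0 2 20" --pt "0 0 0 0 0 1 20" --pt "0 0 0 0 0 1 20" --pt "0 0 0 0 0 0 20"

```text
t: 17.0
eef_pos: [644.2, 274.0, 112.4]
tcp_rot: [3.141, -0.0, 1.751]
ft_force: [-0.6, 0.3, -1.7]
opening: 0.395
grip_force: 30.0
```

Request:
jog_arm --pt "0 0 0 0 0 0.5 20" --pt "0 0 0 0 0 0.3 20" --pt "0 0 0 0 0 0 20"

```text
t: 17.38
eef_pos: [644.2, 274.0, 111.9]
tcp_rot: [3.141, -0.0, 1.751]
ft_force: [-1.5, -0.4, 5.0]
opening: 0.394
grip_force: 30.0
```

Request:
jog_arm --pt "0 0 0 0 0 0 42" --pt "0 0 0 0 0 0 50" --pt "0 0 0 0 0 0 54" --pt "0 0 0 0 0 0 54" --pt "0 0 0 0 0 -10 54" --pt "0 0 0 0 0 -25 54" --pt "0 0 0 0 0 -40 54" --pt "0 0 0 0 0 -40 60" --pt "0 0 0 -30 -15 -20 60" --pt "0 0 0 -45 -23 0 60"

```text
t: 18.62
eef_pos: [620.3, 193.4, 248.9]
tcp_rot: [3.137, -0.0, 1.752]
ft_force: [1.5, -0.7, -1.1]
opening: 0.632
grip_force: 0.0
```

```bash
python3 d.py 435 -262.5 200 100.3
```

```text
t 18.625 p [620.3 193.4 248.9] [ 1.7976e+02 -1.0000e-02  1.0041e+02] shift [-414.9 -264.8   47.7] turnz 0.11 open 60.1 grip 0.0 F [ 1.5 -0.7 -1.1]
```

Request:
jog_arm --pt "0 0 0 -48 -31 0 60" --pt "0 0 0 -50 -32 0 60" --pt "0 0 0 -50 -32 0 60" --pt "0 0 0 -50 -32 0 60" --pt "0 0 0 -50 -32 0 60" --pt "0 0 0 -48 -30 0 60" --pt "0 0 0 -45 -29 12 60" --pt "0 0 0 -37 -24 12 60" --pt "0 0 0 -24 -15 12 60" --pt "0 0 0 -12 -7 12 60"

```text
t: 19.88
eef_pos: [434.1, -262.4, 198.5]
tcp_rot: [3.141, 0.001, 1.749]
ft_force: [-0.3, 0.1, 0.2]
opening: 0.63
grip_force: 0.0
```

```bash
python3 d.py 435 -262.5 104 100.3;  python3 - <<'E'
from h import *
c=env.read_camera("top")
P=cloud(c)
for x,y in((644,273),(567,259)):
    m=(np.hypot(P[...,0]-x,P[...,1]-y)<40)&(P[...,2]>55)&(P[...,2]<70);q=P[m];print(q.mean(0),len(q),cv2.minEnclosingCircle(q[:,:2].astype(np.float32)))
E
```

```text
t 19.875 p [ 434.1 -262.4  198.5] [1.7996e+02 4.0000e-02 1.0022e+02] shift [-0.2  0.8 94.5] turnz -0.08 open 59.9 grip 0.0 F [-0.3  0.1  0.2]
[640.82650595 270.3827967   64.26019414] 269 ((641.6783447265625, 271.402587890625), 20.148319244384766)
[563.56794798 257.12177137  64.27152451] 276 ((563.8209838867188, 257.6498107910156), 19.96419906616211)
```

Both jars stand at the right height (64 mm). Red jar next.

Request:
jog_arm --pt "0 0 0 0 1 20 60" --pt "0 0 0 0 0 30 60" --pt "0 0 0 0 0 25 60" --pt "0 0 0 0 0 12 60" --pt "0 0 0 0 0 6 60" --pt "0 0 0 0 0 0 20" --pt "0 0 0 0 0 0 20" --pt "0 0 0 0 0 0 20" --pt "0 0 0 0 0 0 20" --pt "0 0 0 0 0 0 20"

```text
t: 21.18
eef_pos: [435.7, -261.1, 106.0]
tcp_rot: [3.141, 0.001, 1.751]
ft_force: [0.7, 0.3, 6.6]
opening: 0.396
grip_force: 30.0
```

```bash
python3 d.py 491.5 245.5 200 100.3
```

```text
t 21.175 p [ 435.7 -261.1  106. ] [1.7995e+02 5.0000e-02 1.0030e+02] shift [488.4 145.5 -94.3] turnz -0.0 open 37.7 grip 30.0 F [0.7 0.3 6.6]
```

Request:
jog_arm --pt "0 0 0 0 0 -8 20" --pt "0 0 0 0 0 -25 20" --pt "0 0 0 0 0 -35 20" --pt "0 0 0 0 0 -35 20" --pt "0 0 0 25 7.5 -35 20" --pt "0 0 0 40 12 -6 20" --pt "0 0 0 45 13.5 0 20" --pt "0 0 0 45 13.5 0 20" --pt "0 0 0 45 13.5 0 20" --pt "0 0 0 45 13.5 0 20"

```text
t: 22.42
eef_pos: [463.8, -5.3, 249.9]
tcp_rot: [3.141, 0.0, 1.75]
ft_force: [0.3, 0.4, -0.5]
opening: 0.399
grip_force: 30.0
```

```bash
python3 d.py 491.5 245.5 200 100.3
```

```text
t 22.425 p [463.8  -5.3 249.9] [179.99   0.   100.29] shift [241.8  72.1  49.9] turnz -0.01 open 37.9 grip 30.0 F [ 0.3  0.4 -0.5]
```

Request:
jog_arm --pt "0 0 0 45 13.5 0 20" --pt "0 0 0 45 13.5 0 20" --pt "0 0 0 45 13.5 0 20" --pt "0 0 0 40 12 5 20" --pt "0 0 0 35 10 10 20" --pt "0 0 0 22 6.5 15 20" --pt "0 0 0 9 3 15 20" --pt "0 0 0 0 0 5 20" --pt "0 0 0 0 0 0 20" --pt "0 0 0 0 0 0 20"

```text
t: 23.68
eef_pos: [492.0, 242.5, 200.0]
tcp_rot: [3.141, -0.0, 1.75]
ft_force: [0.8, -0.7, -1.0]
opening: 0.394
grip_force: 30.0
```

```bash
python3 d.py 491.5 245.5 112 100.3
```

```text
t 23.675 p [492.  242.5 200. ] [ 1.7996e+02 -1.0000e-02  1.0025e+02] shift [ 3.  0. 88.] turnz -0.05 open 37.4 grip 30.0 F [ 0.8 -0.7 -1. ]
```

Request:
jog_arm --pt "0 0 0 2.5 1 15 20" --pt "0 0 0 0 0 20 20" --pt "0 0 0 0 0 20 20" --pt "0 0 0 0 0 15 20" --pt "0 0 0 0 0 8 20" --pt "0 0 0 0 0 5 20" --pt "0 0 0 0 0 2 20" --pt "0 0 0 0 0 1 20" --pt "0 0 0 0 0 1 20" --pt "0 0 0 0 0 0.5 20"

```text
t: 24.92
eef_pos: [492.3, 245.9, 112.1]
tcp_rot: [3.141, -0.0, 1.751]
ft_force: [0.3, -0.1, -1.2]
opening: 0.396
grip_force: 30.0
```

Request:
jog_arm --pt "0 0 0 0 0 0.3 20" --pt "0 0 0 0 0 0 20"

```text
t: 25.18
eef_pos: [492.3, 245.9, 112.0]
tcp_rot: [3.141, -0.0, 1.751]
ft_force: [-0.9, -1.0, 4.6]
opening: 0.395
grip_force: 30.0
```

Request:
jog_arm --pt "0 0 0 0 0 0 42" --pt "0 0 0 0 0 0 50" --pt "0 0 0 0 0 0 54" --pt "0 0 0 0 0 0 54" --pt "0 0 0 0 0 -10 54" --pt "0 0 0 0 0 -25 54" --pt "0 0 0 0 0 -40 54" --pt "0 0 0 0 0 -40 50" --pt "0 0 0 -30 8 -20 40" --pt "0 0 0 -45 15 0 40"

```text
t: 26.42
eef_pos: [528.6, 176.2, 249.3]
tcp_rot: [3.138, -0.0, 1.753]
ft_force: [0.4, -0.3, -0.3]
opening: 0.427
grip_force: 0.0
```

```bash
python3 - <<'E'
from h import *
c=env.read_camera("top")
P=cloud(c);save(c,"t3.png",(80,110,310,290),3.4)
for x,y in((644,273),(567,259),(491,245)):
    m=(np.hypot(P[...,0]-x,P[...,1]-y)<30)&(P[...,2]>55)&(P[...,2]<70);q=P[m];print(q.mean(0),len(q))
m=((P[...,2]>7)&(P[...,2]<25)&(abs(P[...,0]-660)<100)&(abs(P[...,1]+82)<35)).astype(np.uint8)
k,l,s,_=cv2.connectedComponentsWithStats(m,connectivity=8);i=1+s[1:,4].argmax()
q=P[l==i];b=q
for _ in range(5):
    vx,vy,x0,y0=cv2.fitLine(b[:,:2].astype(np.float32),cv2.DIST_HUBER,0,.01,.01).ravel()
    d=(q[:,0]-x0)*-vy+(q[:,1]-y0)*vx; b=q[abs(d)<8]
a=(b[:,0]-x0)*vx+(b[:,1]-y0)*vy
e=[np.array([x0,y0])+t*np.array([vx,vy]) for t in(a.min(),a.max())]
print("ab",s[i],np.degrees(np.arctan2(vy,vx)),e,a.max()-a.min(),np.mean(e,0))
v=q[abs(d)>9];print("valve",v.mean(0),len(v), v[:,1].min(),v[:,1].max())
E
python3 d.py 660 -82 200 180
```

```text
[nan nan nan] 0
[nan nan nan] 0
[nan nan nan] 0
ab [281 131  17  71 383] -6.6660438 [array([588.5284458 , -73.48368658]), array([747.77983224, -92.09575006])] 160.33531066223156 [668.15413902 -82.78971832]
valve [636.22492839 -90.22184577  11.7872345 ] 39 -101.97470271947242 -66.6699860093207
t 26.475 p [530.9 171.9 248.4] [1.7979e+02 6.0000e-02 1.0029e+02] shift [-272.8   81.5   49. ] turnz -79.71 open 40.2 grip 0.0 F [ 2.  -3.5 -0.4]<stdin>:5: RuntimeWarning: Mean of empty slice.
  ret = um.true_divide(
```

View pics/t3.png

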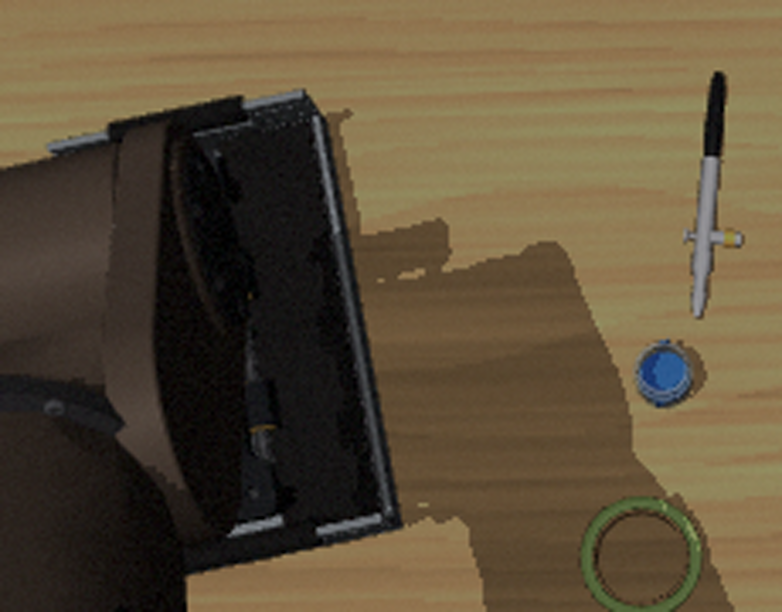

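The arm hides the caddy from the top camera. The airbrush is clear, with its nozzle toward the robot. Its origin is about (669,-83), found consistently from both valve and tail, and its axis lies at 173.3°. Turning to that yaw now.

Request:
jog_arm --pt "0 0 -10.4 0 0 0 40" --pt "0 0 -10.4 0 0 0 40" --pt "0 0 -10.4 0 0 0 40" --pt "0 0 -10.4 0 0 0 40" --pt "0 0 -10.4 0 0 0 40" --pt "0 0 -10.4 0 0 0 40" --pt "0 0 -10.4 0 0 0 40" --pt "0 0 0 -28 -40 0 40" --pt "0 0 0 -28 -40 0 40" --pt "0 0 0 -28 -40 0 40"

```text
t: 27.72
eef_pos: [597.8, 45.7, 247.4]
tcp_rot: [3.141, 0.001, 3.022]
ft_force: [0.8, 1.0, -0.2]
opening: 0.422
grip_force: 0.0
```

```bash
python3 d.py 668.6 -82.9 150 173.3
```

```text
t 27.725 p [597.8  45.7 247.4] [1.7999e+02 3.0000e-02 1.7312e+02] shift [ -85.6 -119.2   97.4] turnz -0.18 open 40.2 grip 0.0 F [ 0.8  1.  -0.2]
```

Request:
jog_arm --pt "0 0 0 -28 -40 10 40" --pt "0 0 0 -28 -40 20 40" --pt "0 0 0 -19 -26 25 40" --pt "0 0 0 -10 -13 25 40" --pt "0 0 0 0 0 17 40" --pt "0 0 0 0 0 0 40" --pt "0 0 0 0 0 0 40"

```text
t: 28.6
eef_pos: [667.5, -80.6, 150.8]
tcp_rot: [3.142, 0.001, 3.022]
ft_force: [0.7, 1.0, 1.1]
opening: 0.42
grip_force: 0.0
```

```bash
python3 d.py 668.6 -82.9 80 173.3
python3 - <<'E'
from h import *
save(env.read_camera("wrist"),"w1.png",None,1.3)
c=env.read_camera("top");P=cloud(c)
for x,y in((644,273),(567,259),(491,245)):
    m=(np.hypot(P[...,0]-x,P[...,1]-y)<30)&(P[...,2]>55)&(P[...,2]<70);q=P[m];print(q.mean(0),len(q))
E
```

```text
t 28.6 p [667.5 -80.6 150.8] [1.8000e+02 6.0000e-02 1.7316e+02] shift [-1.3 -2.1 70.8] turnz -0.14 open 39.9 grip 0.0 F [0.7 1.  1.1]
[640.63201216 270.09536096  64.15106336] 272
[nan nan nan] 0
[nan nan nan] 0<stdin>:5: RuntimeWarning: Mean of empty slice.
  ret = um.true_divide(
```

View pics/w1.png

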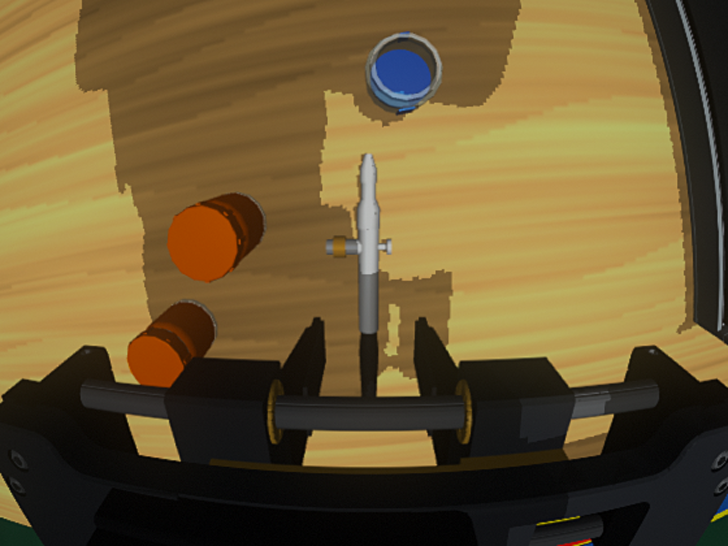

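The wrist view shows the airbrush centred between the fingers, column 369 against a finger midpoint of 368 in the enlarged picture. The orange jars are clear to the left. Descending.

Request:
jog_arm --pt "0 0 0 -1 -1 20 40" --pt "0 0 0 0 0 25 40" --pt "0 0 0 0 0 15 40" --pt "0 0 0 0 0 7 40" --pt "0 0 0 0 0 2 40" --pt "0 0 0 0 0 0 40" --pt "0 0 0 0 0 0 30"

```text
t: 29.58
eef_pos: [668.5, -82.6, 81.3]
tcp_rot: [-3.142, 0.001, 3.021]
ft_force: [1.2, -0.2, 0.4]
opening: 0.359
grip_force: 0.0
```

Request:
jog_arm --pt "0 0 0 0 0 1 22" --pt "0 0 0 0 0 0 16" --pt "0 0 0 0 0 0 5" --pt "0 0 0 0 0 0 5" --pt "0 0 0 0 0 0 5" --pt "0 0 0 0 0 0 5"

```text
t: 30.32
eef_pos: [668.3, -82.4, 79.7]
tcp_rot: [3.141, 0.0, 3.021]
ft_force: [0.6, 1.2, 2.1]
opening: 0.124
grip_force: 30.0
```

```bash
python3 d.py 582 178.3 180 173.3
```

```text
t 30.325 p [668.3 -82.4  79.7] [1.7999e+02 1.0000e-02 1.7310e+02] shift [ 117.   248.5 -100.3] turnz -0.2 open 11.8 grip 30.0 F [0.6 1.2 2.1]
```

Request:
jog_arm --pt "0 0 0 0 0 -8 5" --pt "0 0 0 0 0 -20 5" --pt "0 0 -4.3 0 0 -35 5" --pt "0 0 -4.3 0 0 -35 5" --pt "0 0 -4.3 0 0 -22 5" --pt "0 0 -4.3 0 0 0 5" --pt "0 0 0 4 25 0 5" --pt "0 0 0 6 45 0 5" --pt "0 0 0 6 45 0 5" --pt "0 0 0 6 45 0 5"

```text
t: 31.58
eef_pos: [616.7, 73.2, 200.3]
tcp_rot: [3.141, 0.0, -2.963]
ft_force: [0.2, -0.1, -1.0]
opening: 0.124
grip_force: 30.0
```

```bash
python3 d.py 582 178.3 160 190.3
```

```text
t 31.575 p [616.7  73.2 200.3] [ 1.7999e+02  1.0000e-02 -1.6976e+02] shift [ 15.5 109.6  40.3] turnz -0.06 open 11.8 grip 30.0 F [ 0.2 -0.1 -1. ]
```

Request:
jog_arm --pt "0 0 0 5 40 0 5" --pt "0 0 0 5 35 0 5" --pt "0 0 0 4 23 10 5" --pt "0 0 0 1.5 11 15 5" --pt "0 0 0 0 0 15 5" --pt "0 0 0 0 0 0 5" --pt "0 0 0 0 0 0 5"

```text
t: 32.45
eef_pos: [583.6, 174.7, 159.6]
tcp_rot: [3.142, -0.0, -2.963]
ft_force: [-0.1, -0.5, -0.9]
opening: 0.124
grip_force: 30.0
```

```bash
python3 d.py 582 178.3 115.7 190.3; python3 - <<'E'
from h import *
save(env.read_camera("scene"),"s2.png",(270,80,470,230),3.8)
E
```

```text
t 32.45 p [583.6 174.7 159.6] [ 180.     -0.   -169.76] shift [ 1.   3.8 43.9] turnz -0.06 open 11.8 grip 30.0 F [-0.1 -0.5 -0.9]
```

View pics/s2.png

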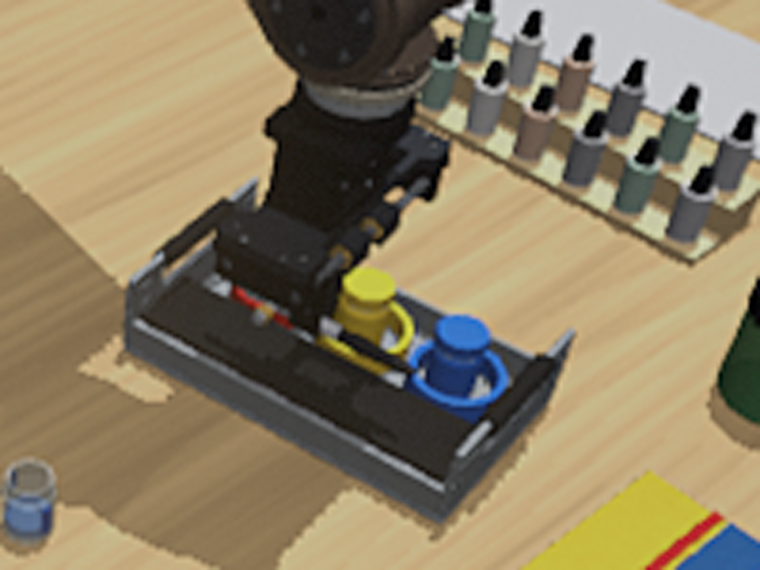

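The airbrush hangs over the deck, parallel to it, nozzle toward the red ring. The yellow and blue jars stand upright in their rings. Lowering it.

Request:
jog_arm --pt "0 0 0 1 3 12 5" --pt "0 0 0 0 0 15 5" --pt "0 0 0 0 0 8 5" --pt "0 0 0 0 0 4 5" --pt "0 0 0 0 0 2 5" --pt "0 0 0 0 0 1 5" --pt "0 0 0 0 0 0.5 5" --pt "0 0 0 0 0 0 5"

```text
t: 33.5
eef_pos: [581.8, 178.2, 117.3]
tcp_rot: [3.141, 0.0, -2.962]
ft_force: [0.4, -0.2, -1.2]
opening: 0.121
grip_force: 30.0
```

Request:
jog_arm --pt "0 0 0 0 0 0.8 5" --pt "0 0 0 0 0 0.5 5" --pt "0 0 0 0 0 0.2 5" --pt "0 0 0 0 0 0 5"

```text
t: 34.0
eef_pos: [581.7, 178.2, 115.7]
tcp_rot: [3.142, 0.0, -2.962]
ft_force: [-0.6, 0.6, -0.2]
opening: 0.121
grip_force: 30.0
```

Request:
jog_arm --pt "0 0 0 0 0 0.3 5" --pt "0 0 0 0 0 0 5"

```text
t: 34.25
eef_pos: [581.7, 178.2, 115.7]
tcp_rot: [3.142, 0.0, -2.962]
ft_force: [-2.3, 0.0, 5.4]
opening: 0.116
grip_force: 30.0
```

Request:
jog_arm --pt "0 0 0 0 0 0 15" --pt "0 0 0 0 0 0 22" --pt "0 0 0 0 0 0 32" --pt "0 0 0 0 0 0 32" --pt "0 0 0 0 0 -8 32" --pt "0 0 0 0 0 -20 32" --pt "0 0 0 0 0 -40 32" --pt "0 0 0 0 0 -50 32" --pt "0 0 0 0 -40 -30 40" --pt "0 0 0 0 -50 0 40"

```text
t: 35.5
eef_pos: [598.4, 89.4, 266.7]
tcp_rot: [-3.141, 0.005, -2.96]
ft_force: [0.8, 0.1, -1.1]
opening: 0.413
grip_force: 0.0
```

Request:
jog_arm --pt "0 0 0 0 -50 0 40" --pt "0 0 0 0 -50 0 40" --pt "0 0 0 0 -50 0 40" --pt "0 0 0 0 -50 0 40" --pt "0 0 0 0 -50 0 40" --pt "0 0 0 0 -40 0 40" --pt "0 0 0 0 -20 0 40" --pt "0 0 0 0 0 0 40"

```text
t: 36.5
eef_pos: [653.2, -215.8, 263.3]
tcp_rot: [3.141, -0.0, -2.963]
ft_force: [0.2, 1.3, -0.5]
opening: 0.42
grip_force: 0.0
```

```bash
python3 - <<'E'
from h import *
c=env.read_camera("top");P=cloud(c);save(c,"t4.png",(80,120,220,290),3.5)
save(env.read_camera("scene"),"s4.png",None,1.4)
for x,y in((644,273),(567,259),(491,245)):
    m=(np.hypot(P[...,0]-x,P[...,1]-y)<30)&(P[...,2]>55)&(P[...,2]<70);q=P[m];print(q.mean(0).round(1),len(q))
m=(P[...,2]>43)&(P[...,2]<53)&(np.hypot(P[...,0]-582,P[...,1]-178)<105)
m&=abs((P[...,0]-582)*-np.sin(.18)+(P[...,1]-178.3)*np.cos(.18))<35
q=P[m];print(len(q),cv2.minAreaRect(q[:,:2].astype(np.float32)),q.mean(0))
E
```

```text
[640.6 270.3  64.2] 273
[575.6 251.8  64.2] 62
[nan nan nan] 0
338 ((598.8176879882812, 170.60939025878906), (124.74835205078125, 36.7252197265625), 5.451737403869629) [588.72638733 176.30153526  47.72086201]<stdin>:5: RuntimeWarning: Mean of empty slice.
  ret = um.true_divide(
```

View pics/t4.png

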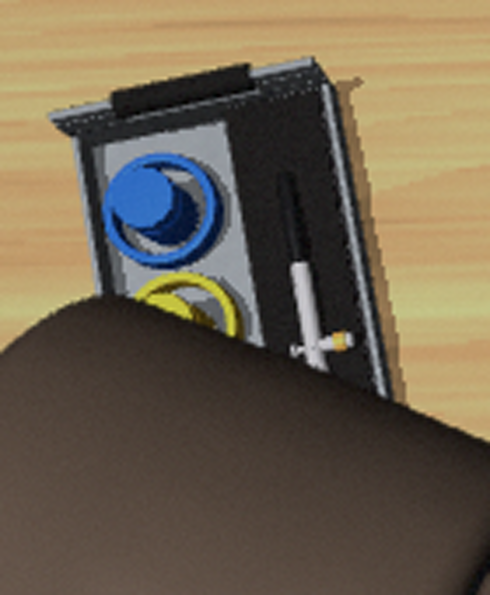

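View pics/s4.png

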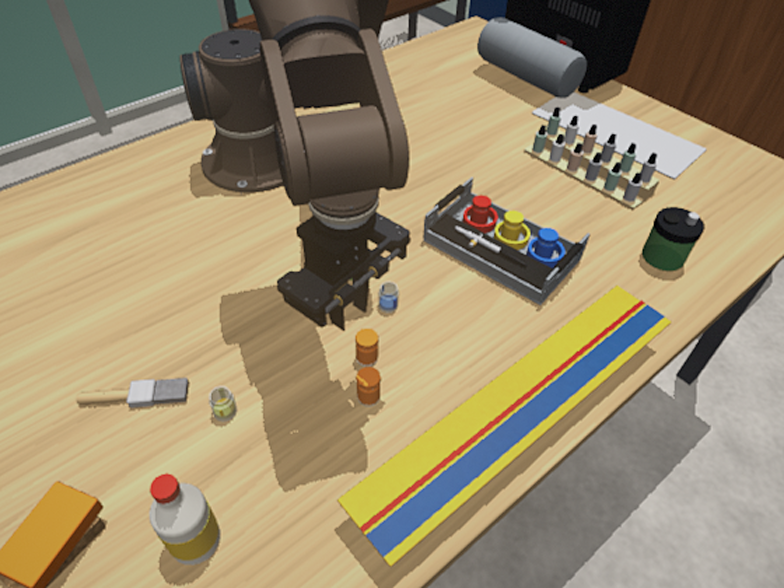

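The scene shows red, yellow and blue jars upright in their own rings. The airbrush lies lengthwise on the middle of the deck, and the used jars and orange look-alikes are where they were. The gripper is clear of everything, so I hand in.

```bash
python3 -c "
from cell import env
print(env.job_done())"
```

```text
the job is handed in; nothing more can be done
None
```

The caddy is packed and handed in at about 37 s: each closed jar stands upright in its own colour's ring, the airbrush lies lengthwise on the middle of the deck, and the used jars and orange look-alikes were left where they stood.

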